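# Hang the T-hinge on its rack peg and lock the keeper

### The arm

A 6-joint arm with a two-finger parallel gripper is mounted at the origin on the work surface. World frame = base frame: x ahead of the robot, y to its left, z up, the work surface at z = 0. Lengths are in m, angles in rad, forces in N, time in s.
With the tool pointing down it reaches from about 0.25 to 0.775 m from the base axis. Payload 4 kg.
Tool frame: the origin (TCP) lies at the very end of the fingers, on their centre line; the grasp point (between the pads) lies 19 mm behind it; z points along the fingers, y is the line along which they close (so a half turn about z gives the same grasp; the last joint's range is limited). The gripper opens to 94 mm and grips with 3 to 60 N. Pads are 16 mm wide; open, the fingers measure 119 mm over their backs; the gripper's body (75 mm by 177 mm) begins 78 mm behind the grasp point.
Start: joints at [1.054, 0.087, 1.371, -0, 1.684, -0.103], TCP at [0.221, 0.504, 0.206] pointing down, gripper open.
Joint ranges: [-3.1, 3.1], [-0.76, 2.03], [0.27, 2.55], [-1.08, 4.22], [0.17, 2.65], [-2.57, 2.57]. Speed limits (rad/s): [2.79, 2.79, 3.14, 3.14, 3.14, 3.14].

### API

Orientations are given as [roll, pitch, yaw] about the fixed x, y, z axes, in that order (R = Rz(yaw) Ry(pitch) Rx(roll)).
In Python, from bench import robot gives the robot as it stands. The module is installed in compiled form; this text tells all that it offers.
- The arm moves only by the tool move_arm, never from a script. Its argument "deltas" is one flat list of numbers, 7 for each row, row after row: the turn, a rotation vector about the tool's x, y, z in rad, then the shift along the tool's x, y, z in cm, then the closure, from -1 (fully open) to 1 (shut). A call has 1 to 8 rows; each row is the pose to reach, as a shift and turn from the pose commanded when the call began, along the tool's axes at that moment; what a row does not reach only later rows make up. A row lasts 1/10 s, in which the tool goes at most 50 mm and 8.59 degrees, less where a joint would pass 70% of its speed; a pose out of reach is approached as far as the arm can. A call with a gripper value outside its range is refused whole. The fingers move at their own pace and stop on an object; the grip force is fixed at half the most. Time passes only in rows, so rows that repeat a pose let the fingers close. It gives the time, the measured TCP pose, the force, the opening and the grip force at its end, in the units of the state.
- robot.get_obs(): the state, without advancing time (a new reading comes with each control period).
- robot.snapshot(name): name is "side" or "top" or "wrist"; returns a dict with "image" (420x560x3 uint8, red, green, blue), "depth" (420x560 float32, m along the optical axis (not along the pixel's ray), 0 where there is no reading), "fov_y" (degrees; the focal length in pixels is half the picture's height over the tangent of half this angle, whatever the lens; pixels are square), "cx", "cy" (the principal point, pixels), "origin" and "orientation" of the camera in the world; the wrist camera has in their place "T_tool_cam" (4x4, takes a point from camera to tool coordinates, whose origin is the TCP and whose axes are the flange's). Camera axes: x right, y up, looking along -z (the intrinsics and any distortion apply to the point x, -y, -z); pixel columns grow to the right and rows downward; lengths in m; the calibration is good to about 2 mm. The wrist camera is an equidistant fisheye: a pixel r from the principal point sees the ray r / f radians off the axis. A picture is of the moment at which its call begins: read the wrist's pose just before it.
- robot.close_job(): hands the job in; it is judged then, once.
The state is a dict: "time": time; "joint_positions": joint angles; "qvel": joint speeds; "joint_torque": joint torques, N m; "tool_pos": TCP position; "ee_rot": TCP orientation; "wrist_force": force on the tool from outside, world axes, zero at the start; "wrist_torque": the same for the moment, N m; "width": finger opening in m; "finger_force": force on a finger pad.
Only numpy, scipy, OpenCV 4.12 (cv2) and the standard library are available. Lean on these libraries where they do the work, as an engineer would, in place of code of your own. Each camera call takes 0.05 s, during which the arm holds its last target. There are 200 camera calls.

### The job

Pull the knob of the keeper rod on the sloping rack out to its stop, hang the T-hinge from the drawer by its eye on the rack's peg, so that it lies flat against the board with its crosspiece hanging straight down the slope, and let go of it. Then push the keeper fully home over the peg again; leave the other hardware lying where it is.

Things in the scene. Friction and masses are not known exactly. Their poses are not given: they have to be found in the camera images.
- hinge_mid (a point): green T-hinge, 150 mm long, 0.2-0.4 kg, flat on the drawer floor (a plain mending plate is green too). Point: mid-length, mid-thickness, 3 mm above its underside; x along the strap to the eye, z up. Strap 40 mm wide, parallel sides, 6 mm thick: pinch across it at x = -35 to +35 mm. Centre of mass about x = -15 mm.
- hinge_eye (a point): centre of the hinge's eye, at x = +55 mm from hinge_mid: a round end of 40 mm outer diameter with a 20 mm hole right through, 6 mm thick
- hinge_tee (a point): centre of the hinge's crosspiece, at x = -62.5 mm from hinge_mid, mid-thickness: 80 mm wide, 25 mm long (x = -75 to -50 mm), 6 mm thick, with a 12 mm thick knuckle along its inner edge
- board: sloping plywood board of the rack on the chest, its face 30 degrees from level, facing up and towards the robot. Origin: the foot of the peg's axis on the face; x up the slope, y along the keeper rod to its knob, z out of the board along the peg. Face: x = -155 to +50, y = -90 to +100 mm. Two keeper guides 26 mm wide, 42 mm tall, stand at y = 44 to 86 mm.
- peg_tip (a point): tip of the steel peg, 26 mm out from the board's face; the peg is 15 mm in diameter, its last 8 mm tapered to 7 mm
- keeper_knob (a point): centre of the keeper's steel knob: a cylinder 26 mm in diameter, 26 mm long along board y, 33 mm out from the board's face plane, just past its side edge, at board y = 116 mm + joint value (axes as the board's). Its 8 mm rod ends at board y = -24 mm + joint value and passes 3 mm above the peg's tip, so it blocks the peg while in.
- keeper (a joint): travel of the keeper in m along board y: 0 fully home (rod over the peg), 0.060 pulled out to its stop (rod tip 38 mm to the side of the peg axis). Stays where it is left; takes about 4 N to slide.
- chest: low wooden chest, drawer pulled half open to the robot (fixed). Origin: foot of its front face, in the middle; x into the chest, y to its left, z up. 85 mm tall, 620 wide, 250 deep. The drawer reaches to x = -226 mm; floor 6 mm above the bench, side walls at y = +-303 mm 50 mm high, front 62 mm high. A divider flap stands at y = -243 mm, 47 mm high.
- plate_mid (a point): bystander in the drawer: flat straight green mending plate without crosspiece or eye, 150 x 40 x 6 mm; its centre
- padlock_mid (a point): bystander in the drawer: laminated steel padlock lying flat, about 80 x 50 x 28 mm; its centre
- bolt_mid (a point): bystander behind the divider flap: barrel bolt on a 120 x 36 mm plate, 30 mm high; its centre
- hook0_mid (a point): bystander at the drawer's left side: cup hook 70 mm long; its centre
- hook1_mid (a point): bystander at the drawer's left side: a second cup hook, 70 mm long; its centre
- ring_mid (a point): bystander on the bench left of the chest: cast iron ring handle, 115 mm long, 22 mm high; the ring's centre
Mind the look-alikes: they are no part of the job. Leave any blue look-alike of the part that bears hinge_mid alone.

How it is judged:
On the way, in this order (a step that is already met when the one before it is completed fails the run):
1. the keeper is pulled out (value of joint keeper above 0.05 m), for 0.2 s.
2. the hinge hangs by its eye on the peg, flat on the board, crosspiece down the slope (distance between hinge_eye and board below 0.01 m and z of hinge_eye in the frame of board below 0.008 m and angle between the z axis of hinge_mid and the z axis of board, either way round below 0.12 rad and x of hinge_tee in the frame of board below -0.1 m), for 0.2 s.
At the end, for the whole second after the job is handed in: The hinge's eye is round the peg (centre within 10 mm of the peg's foot and at most 8 mm out from the board's face), the hinge is flat on the board within 0.12 rad, its crosspiece centre at least 100 mm down the slope from the peg, at rest; the keeper is within 5 mm of fully home (all of step 2 and value of joint keeper below 0.005 m and linear speed of hinge below 0.02 m/s); the robot touches nothing.
It fails at once if another piece of hardware (mending plate, padlock, bolt, a cup hook or ring handle) is moved more than 30 mm (distance of any of plate_mid, padlock_mid, bolt_mid, hook0_mid, hook1_mid, ring_mid from where it was at the start of the episode above 0.03 m).
It also fails if it takes over 61 s, if anything falls off the work surface, if the arm or the gripper's body presses on something with over 40 N, if the wrist force passes 120 N, or if a joint passes its speed limit or range.

## Working session

There is one attempt and no reset: what is moved stays moved. The work goes in short steps, Python scripts to look and compute and a tool call to move; the robot and the scene stay as the last step left them, time stands still between calls to the robot, and variables do not carry over. Pictures are saved under pics/ and viewed, at most 10 in all, crops included, and the job is handed in when it is done.

Besides the shell and the picture viewer there is one more tool, called after ">>>" by a JSON object that holds its "method" and its "body", one argument or row to a line. move_arm: Moves the arm, as the interface text tells. Its arguments: {"type":"object","properties":{"deltas":{"type":"array","items":{"type":"number"}}},"required":["deltas"]}

```bash
mkdir -p pics; cat > h.py <<'E'
import numpy as np, cv2
from scipy.spatial.transform import Rotation as R
from bench import robot
def snap(n,f):
    s=robot.snapshot(n); cv2.imwrite(f'pics/{f}.png',s['image'][:,:,::-1]); np.savez(f'pics/{f}.npz',**{k:v for k,v in s.items()}); return s
def load(f): return dict(np.load(f'pics/{f}.npz',allow_pickle=True))
def w(s,u,v,d=None):
    u=np.asarray(u,float);v=np.asarray(v,float)
    f=210/np.tan(np.radians(float(s['fov_y']))/2)
    if d is None: d=s['depth'][np.round(v).astype(int),np.round(u).astype(int)]
    p=np.stack([(u-s['cx'])/f*d,-(v-s['cy'])/f*d,-d],-1)
    o=np.asarray(s['orientation']); M=o if o.shape==(3,3) else R.from_euler('xyz',o).as_matrix()
    return p@M.T+s['origin']
E
python3 - <<'E'
from h import *
for n in('top','side'):
    s=snap(n,n+'0'); print({k:v for k,v in s.items() if k not in('image','depth')})
print(robot.get_obs())
E
```

```text
{'fov_y': 45.729712339919914, 'cx': 276.9347497307667, 'cy': 204.26836890632504, 'origin': array([0.27433937, 0.08822284, 1.40096387]), 'orientation': array([ 0.12051634, -0.01514718, -1.54617817])}
{'fov_y': 44.31894636778296, 'cx': 277.31703702673275, 'cy': 215.97087201426024, 'origin': array([0.33982924, 1.34470451, 1.30111487]), 'orientation': array([ 8.20309345e-01, -2.99427781e-03, -3.04979407e+00])}
{'time': 0.1, 'joint_positions': array([ 1.05392215e+00,  8.78876903e-02,  1.37209514e+00, -1.61599735e-05,
        1.68359401e+00, -1.03077723e-01]), 'qvel': array([ 0.00054516, -0.0022352 , -0.00341949, -0.00116195, -0.00025486,
        0.00036132]), 'joint_torque': array([ 3.79806253e-03, -3.41250980e+01, -3.03301406e+01,  7.21081230e-02,
        3.03708413e-02, -8.51996720e-05]), 'tool_pos': array([0.22090218, 0.50315106, 0.20442166]), 'ee_rot': array([-3.13961734e+00, -1.88188165e-04,  2.72779421e+00]), 'wrist_force': array([-0.89785236, -0.62846209,  0.49102832]), 'wrist_torque': array([-0.0053556 , -0.0342396 , -0.02355136]), 'finger_force': 0.0, 'width': 0.09363847087235795}
```

View pics/top0.png

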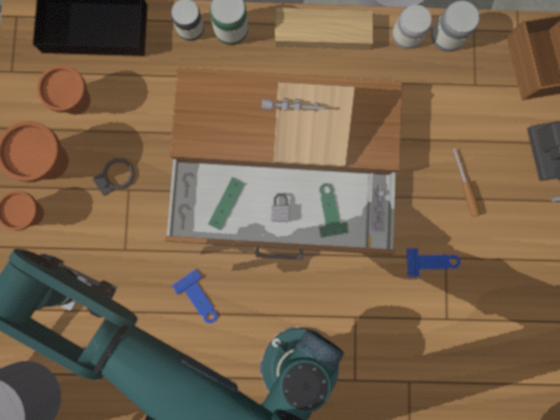

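View pics/side0.png

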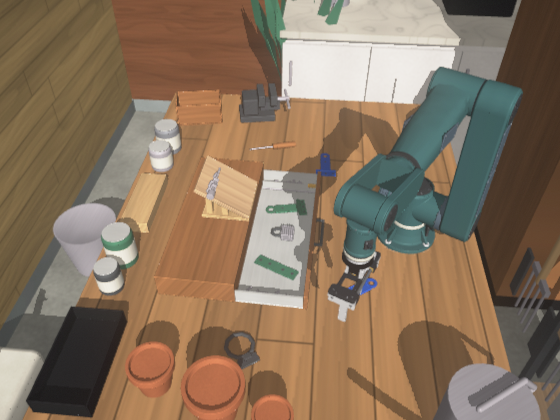

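The top view shows two green pieces in the drawer, at (330,208) and (227,203), and blue T-hinges at (197,297) and (433,262) outside it. The piece at (330,208) has an eye at (327,188) and a crosspiece at (333,229), so it should be the hinge. The one at (227,203) is the plain plate. The rack is at (313,125), with the keeper knob at (267,104). I'll enlarge to confirm.

```bash
python3 - <<'E'
from h import *
s=load('top0')
im=s['image'][70:250,240:400,::-1]
cv2.imwrite('pics/c1.png',cv2.resize(im,None,fx=3.3,fy=3.3,interpolation=cv2.INTER_CUBIC))
for p in [(327,188),(330,208),(334,230),(360,205),(267,104),(315,150),(285,90),(345,90),(285,155),(345,158),(200,120),(385,160),(180,160)]: print(p,w(s,*p).round(4))
# board plane fit from depth
uu,vv=np.meshgrid(np.arange(282,346),np.arange(115,160)); P=w(s,uu.ravel(),vv.ravel())
c=P.mean(0);
for _ in range(4):
    n=np.linalg.svd(P-P.mean(0),full_matrices=False)[2][2]; r=(P-P.mean(0))@n; P=P[abs(r)<max(2*np.std(r),.002)]
n*=np.sign(n[2]);print('n',n,np.degrees(np.arccos(n[2])),P.mean(0),np.std((P-P.mean(0))@n))
E
```

```text
(327, 188) [ 0.4933 -0.0692  0.0102]
(330, 208) [ 0.4364 -0.0781  0.0118]
(334, 230) [ 0.3747 -0.0899  0.0133]
(360, 205) [ 0.4475 -0.1631  0.0092]
(267, 104) [0.6624 0.1042 0.2256]
(315, 150) [ 0.5743 -0.0232  0.1282]
(285, 90) [0.708  0.0606 0.2011]
(345, 90) [ 0.71   -0.0885  0.2078]
(285, 155) [0.5615 0.0546 0.116 ]
(345, 158) [ 0.5582 -0.1039  0.1145]
(200, 120) [0.6579 0.286  0.088 ]
(385, 160) [ 0.562  -0.2162  0.0864]
(180, 160) [0.5556 0.3431 0.0431]
n [-0.50067334  0.01678501  0.86547355] 30.06317692772753 [ 0.60496957 -0.01722331  0.14286073] 0.001985041123821302
```

View pics/c1.png

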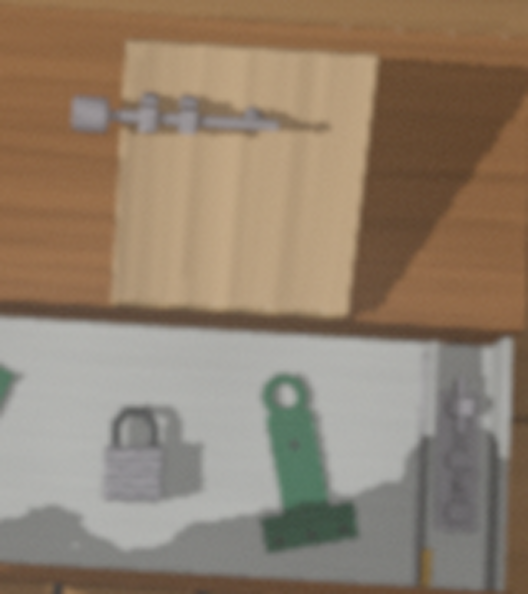

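The crop confirms it. The hinge has its eye at crop (288,391) and its dark crosspiece at (310,527). I'll move the wrist camera over the rack to measure it more closely.

```bash
cat >> h.py <<'E'
def row(pos,Rt):
    o=robot.get_obs(); M=R.from_euler('xyz',o['ee_rot']).as_matrix()
    t=R.from_matrix(M.T@Rt).as_rotvec(); d=M.T@(np.array(pos)-o['tool_pos'])*100
    print('rot',t.round(4),'cm',d.round(3),'| t',o['time'],'F',o['wrist_force'].round(1),'w',round(o['width'],4))
def down(yaw): return R.from_euler('xyz',[np.pi,0,yaw]).as_matrix()
def wc(f):
    o=robot.get_obs(); s=snap('wrist',f); M=np.eye(4); M[:3,:3]=R.from_euler('xyz',o['ee_rot']).as_matrix(); M[:3,3]=o['tool_pos']
    T=M@s['T_tool_cam']; np.savez(f'pics/{f}.npz',T=T,**s); return s,T
def ww(s,u,v,d=None):
    u=np.asarray(u,float);v=np.asarray(v,float); f=210/np.tan(np.radians(float(s['fov_y']))/2)
    if d is None: d=s['depth'][np.round(v).astype(int),np.round(u).astype(int)]
    x=u-s['cx'];y=v-s['cy'];r=np.hypot(x,y)+1e-9;th=r/f
    p=np.stack([x/r*np.tan(th)*d,-y/r*np.tan(th)*d,-d],-1)
    return p@s['T'][:3,:3].T+s['T'][:3,3]
E
python3 - <<'E'
from h import *
row([.58,.06,.38],down(np.pi/2))
E
```

```text
rot [-1.900e-03  1.000e-03  1.157e+00] cm [-50.694 -26.171 -17.516] | t 0.1 F [-0.9 -0.6  0.5] w 0.0936
```

>>> {"method": "move_arm", "body": {
  "deltas": [0, 0, 0.4, -10, -5, -10, -1, 0, 0, 1.157, -50.7, -26.2, -17.5, -1, 0, 0, 1.157, -50.7, -26.2, -17.5, -1, 0, 0, 1.157, -50.7, -26.2, -17.5, -1, 0, 0, 1.157, -50.7, -26.2, -17.5, -1, 0, 0, 1.157, -50.7, -26.2, -17.5, -1, 0, 0, 1.157, -50.7, -26.2, -17.5, -1, 0, 0, 1.157, -50.7, -26.2, -17.5, -1]
}}

```text
time: 0.9
tool_pos: [0.4582, 0.2099, 0.3288]
ee_rot: [-3.141, -0.0, 1.566]
wrist_force: [1.1, -0.3, 0.5]
width: 0.0938
finger_force: 0.0
```

```bash
python3 - <<'E'
from h import *
row([.58,.06,.38],down(np.pi/2))
E
```

```text
rot [-0.0005 -0.0001 -0.0051] cm [-14.93   12.258  -5.128] | t 0.9 F [ 1.1 -0.3  0.5] w 0.0938
```

>>> {"method": "move_arm", "body": {
  "deltas": [0, 0, 0, -14.5, 12, -5, -1, 0, 0, 0, -14.5, 12, -5, -1, 0, 0, 0, -14.5, 12, -5, -1, 0, 0, 0, -14.5, 12, -5, -1, 0, 0, 0, -14.5, 12, -5, -1, 0, 0, 0, -14.5, 12, -5, -1]
}}

```text
time: 1.5
tool_pos: [0.5778, 0.066, 0.3774]
ee_rot: [-3.139, -0.001, 1.569]
wrist_force: [-0.2, -0.5, -1.1]
width: 0.0942
finger_force: 0.0
```

```bash
python3 - <<'E'
from h import *
s,T=wc('w1'); print(T.round(3), s['fov_y'], robot.get_obs()['tool_pos'])
E
```

```text
[[ 1.     0.001  0.002  0.578]
 [-0.002  0.969  0.248  0.138]
 [-0.002 -0.248  0.969  0.556]
 [ 0.     0.     0.     1.   ]] 65.70646984690485 [0.57715425 0.06697697 0.3778857 ]
```

View pics/w1.png

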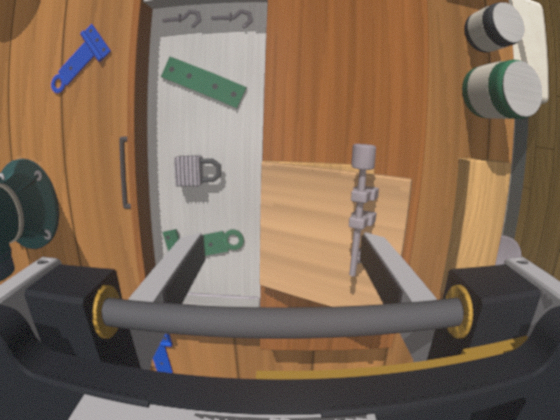

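The wrist view shows the knob at (363,156), the guides at (365,195) and (363,220), the rod running down to (353,277), and the hinge eye at (233,240). Now I'll fit the geometry.

```bash
python3 - <<'E'
from h import *
s=load('w1'); uu,vv=np.meshgrid(np.arange(560),np.arange(420)); W=ww(s,uu,vv)
def fit(P):
    for _ in range(6):
        c=P.mean(0); n=np.linalg.svd(P-c,full_matrices=False)[2][2]; r=(P-c)@n; P=P[abs(r)<max(2*np.std(r),.0015)]
    return c,n*np.sign(n[2])
c,n=fit(W[185:275,275:340].reshape(-1,3)); print('w1 n',n,c)
st=load('top0'); u2,v2=np.meshgrid(np.arange(560),np.arange(420)); WT=w(st,u2,v2)
c2,n2=fit(WT[112:158,284:346].reshape(-1,3)); print('top n',n2,c2,'offset',(c2-c)@n)
def rodfit(W,reg,c,n,lo=.018,hi=.06):
    P=W[reg].reshape(-1,3); h=(P-c)@n; return P[(h>lo)&(h<hi)],h[(h>lo)&(h<hi)]
for nm,WW,kn,rd,cc,nn in (('w1',W,np.s_[140:172,345:382],np.s_[232:285,340:366],c,n),('top',WT,np.s_[95:112,258:276],np.s_[98:114,300:330],c2,n2)):
    for lab,rg in(('knob',kn),('rod',rd)):
        P,h=rodfit(WW,rg,cc,nn); print(nm,lab,len(P)); 
        if len(P): print(P.mean(0),P.min(0),P.max(0),'h',np.percentile(h,[5,50,95]).round(4))
        if lab=='rod' and len(P)>5: print('dir',np.linalg.svd(P-P.mean(0),full_matrices=False)[2][0])
# hinge eye
for q in [(233,240),(241,240),(225,240),(233,231),(215,243),(320,150)]: print(q,ww(s,*q).round(4))
sc=s['image'][130:310,260:420,::-1]; cv2.imwrite('pics/c2.png',cv2.resize(sc,None,fx=3.3,fy=3.3,interpolation=cv2.INTER_CUBIC))
E
```

```text
w1 n [-0.50445158  0.01885037  0.86323419] [ 0.60999974 -0.00209863  0.14393098]
top n [-0.50157927  0.01550238  0.86497278] [ 0.61081614 -0.01963499  0.14632841] offset 0.0013271446241561059
w1 knob 592
[0.66300104 0.10466544 0.2212437 ] [0.65234382 0.08823269 0.20527934] [0.6767775  0.11758115 0.22652427] h [0.0345 0.0433 0.0461]
w1 rod 312
[ 0.66134431 -0.0064103   0.21458988] [ 0.65705061 -0.03595705  0.20160856] [0.67171132 0.0198653  0.2177911 ] h [0.0312 0.0357 0.0373]
dir [-0.01118317 -0.9997524  -0.01923723]
top knob 116
[0.66266655 0.10352107 0.22229386] [0.65149551 0.08453029 0.21143563] [0.67680528 0.11670929 0.23271428] h [0.0332 0.0425 0.0471]
top rod 88
[ 0.66172645 -0.00590771  0.21523983] [ 0.6567335  -0.03370135  0.2042532 ] [0.67325577 0.02331454 0.22226477] h [0.0225 0.0356 0.0396]
dir [ 0.00341244 -0.99949609 -0.03155824]
(233, 240) [ 0.4878 -0.0681  0.0055]
(241, 240) [ 0.5036 -0.065   0.0132]
(225, 240) [ 0.4742 -0.0657  0.0123]
(233, 231) [ 0.4897 -0.0484  0.0122]
(215, 243) [ 0.4553 -0.0718  0.0122]
(320, 150) [0.6326 0.1001 0.0846]
```

View pics/c2.png

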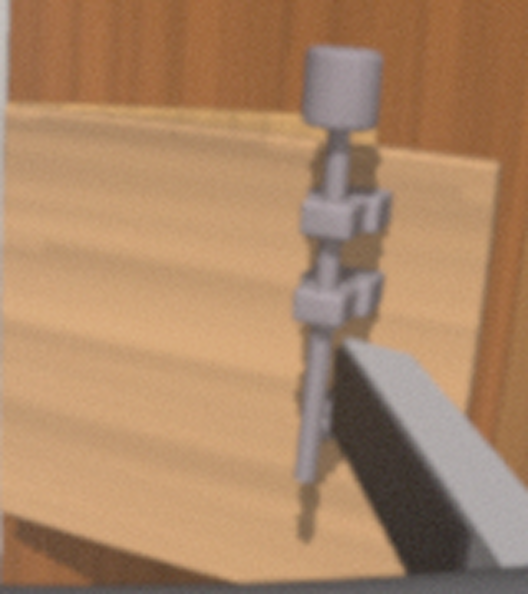

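```bash
python3 - <<'E'
from h import *
row([.664,.106,.26],down(1.546)); row([.664,.106,.1935],down(1.546))
st=load('top0'); c2=np.array([.6108,-.0196,.1457]); n2=np.array([-.5025,.017,.8643])
def rayplane(u,v):
    a=w(st,u,v,1.); o=st['origin']; d=a-o; return o+d*((c2-o)@n2)/(d@n2)
q=[rayplane(240+a/3.3,70+b/3.3) for a,b in((127,42),(378,56),(350,318),(112,305))]
for p in q: print(p.round(4))
e=(q[0]-q[1]); print('top edge yaw',-e[0]/e[1]); e=q[3]-q[2]; print('bot',-e[0]/e[1])
e=q[1]-q[2]; print('R',e[1]/e[0]);e=q[0]-q[3]; print('L',e[1]/e[0])
E
```

```text
rot [-0.0017 -0.0006  0.0248] cm [ 3.895  8.705 11.776] | t 1.55 F [ 0.7 -0.3  0.9] w 0.0941
rot [-0.0017 -0.0006  0.0248] cm [ 3.891  8.716 18.426] | t 1.55 F [ 0.7 -0.3  0.9] w 0.0941
[0.7233 0.0774 0.2092]
[ 0.7178 -0.112   0.2098]
[ 0.5378 -0.1083  0.105 ]
[0.5432 0.0831 0.1044]
top edge yaw -0.02866213895505809
bot -0.02843601666499454
R -0.02037878522971155
L -0.03206473977297859
```

>>> {"method": "move_arm", "body": {
  "deltas": [0, 0, 0.025, 3.9, 8.7, 6, -1, 0, 0, 0.025, 3.9, 8.7, 6, -1, 0, 0, 0.025, 3.9, 8.7, 12, -1, 0, 0, 0.025, 3.9, 8.7, 15, -1, 0, 0, 0.025, 3.9, 8.7, 18.4, -1, 0, 0, 0.025, 3.9, 8.7, 18.4, -1, 0, 0, 0.025, 3.9, 8.7, 18.4, -1]
}}

```text
time: 2.25
tool_pos: [0.6636, 0.1071, 0.1953]
ee_rot: [-3.141, -0.0, 1.548]
wrist_force: [0.2, -0.6, 2.1]
width: 0.0941
finger_force: 0.0
```

>>> {"method": "move_arm", "body": {
  "deltas": [0, 0, 0, 0, 0, 0, 1, 0, 0, 0, 0, 0, 0, 1, 0, 0, 0, 0, 0, 0, 1, 0, 0, 0, 0, 0, 0, 1, 0, 0, 0, 0, 0, 0, 1, 0, 0, 0, 0, 0, 0, 1]
}}

```text
time: 2.85
tool_pos: [0.6645, 0.1056, 0.1947]
ee_rot: [3.142, -0.0, 1.546]
wrist_force: [-0.1, -0.0, -0.0]
width: 0.0492
finger_force: 0.0
```

>>> {"method": "move_arm", "body": {
  "deltas": [0, 0, 0, 0, 0, 0, 1, 0, 0, 0, 0, 0, 0, 1, 0, 0, 0, 0, 0, 0, 1, 0, 0, 0, 0, 0, 0, 1, 0, 0, 0, 0, 0, 0, 1, 0, 0, 0, 0, 0, 0, 1]
}}

```text
time: 3.45
tool_pos: [0.6652, 0.1057, 0.1946]
ee_rot: [3.14, -0.0, 1.546]
wrist_force: [4.4, 0.9, -2.5]
width: 0.025
finger_force: 30.0
```

>>> {"method": "move_arm", "body": {
  "deltas": [0, 0, 0, 1, 0, 0, 1, 0, 0, 0, 2, 0, 0, 1, 0, 0, 0, 3, 0, 0, 1, 0, 0, 0, 4, 0, 0, 1, 0, 0, 0, 5, 0, 0, 1, 0, 0, 0, 5.7, 0, 0, 1, 0, 0, 0, 6.1, 0, 0, 1, 0, 0, 0, 6.1, 0, 0, 1]
}}

```text
time: 4.25
tool_pos: [0.667, 0.1582, 0.1945]
ee_rot: [3.141, 0.015, 1.539]
wrist_force: [3.1, -16.0, -1.0]
width: 0.0251
finger_force: 30.0
```

>>> {"method": "move_arm", "body": {
  "deltas": [0, 0, 0, 0, 0, 0, -0.2, 0, 0, 0, 0, 0, 0, -0.2, 0, 0, 0, 0, 0, 0, -0.2, 0, 0, 0, 0, 0, 0, -0.2, 0, 0, 0, 0, 0, -3, -0.2, 0, 0, 0, 0, 0, -8, -0.2, 0, 0, 0, 0, 0, -12, -0.2, 0, 0, 0, 0, 0, -14, -0.2]
}}

```text
time: 5.05
tool_pos: [0.666, 0.1675, 0.3404]
ee_rot: [3.134, -0.002, 1.547]
wrist_force: [0.2, -0.1, 0.6]
width: 0.0564
finger_force: 0.0
```

```bash
python3 - <<'E'
from h import *
row([.54,-.05,.40],down(.173))
s=snap('top','top1'); i=s['image'][70:250,240:400,::-1]; 
E
```

```text
rot [ 0.0049 -0.0065  1.3739] cm [-22.034 -12.037  -6.083] | t 5.05 F [ 0.2 -0.1  0.6] w 0.0564
```

>>> {"method": "move_arm", "body": {
  "deltas": [0, 0, 0.15, -2.5, -1.5, -3, -1, 0, 0, 0.3, -6, -3, -6, -1, 0, 0, 0.45, -10, -5.5, -6, -1, 0, 0, 0.6, -14, -7.5, -6, -1, 0, 0, 0.75, -18, -10, -6, -1, 0, 0, 0.9, -22, -12, -6, -1, 0, 0, 1.05, -22, -12, -6, -1, 0, 0, 1.2, -22, -12, -6, -1]
}}

```text
time: 5.9
tool_pos: [0.5394, -0.0512, 0.3941]
ee_rot: [-3.141, 0.001, 0.337]
wrist_force: [0.2, 0.1, 0.6]
width: 0.0939
finger_force: 0.0
```

>>> {"method": "move_arm", "body": {
  "deltas": [0, 0, 0.15, 0, 0, 0, -1, 0, 0, 0.174, 0, 0, 0, -1, 0, 0, 0.174, 0, 0, 0, -1, 0, 0, 0.174, 0, 0, 0, -1]
}}

```text
time: 6.3
tool_pos: [0.5405, -0.0499, 0.3942]
ee_rot: [-3.141, 0.001, 0.174]
wrist_force: [-1.1, 0.2, 0.1]
width: 0.0941
finger_force: 0.0
```

```bash
python3 - <<'E'
from h import *
s,T=wc('w2'); o=robot.get_obs(); print(o['tool_pos'],o['ee_rot'],o['joint_positions'])
E
```

```text
[ 0.54051777 -0.04996152  0.39431319] [-3.14126231e+00  4.23469962e-04  1.73950940e-01] [-1.96730948e-01  1.15274595e-01  9.65603337e-01  1.75150817e-04
  2.06122909e+00  1.20019697e+00]
```

View pics/w2.png

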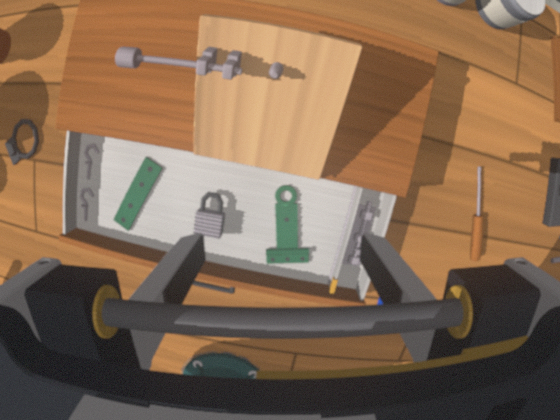

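The keeper is pulled out, with the knob at (127,57), and the peg is exposed at (276,71). The hinge's eye is at (287,195) and its crosspiece at (288,255). Next I'll measure the peg, knob and hinge.

```bash
python3 - <<'E'
from h import *
s=load('w2'); uu,vv=np.meshgrid(np.arange(560),np.arange(420)); W=ww(s,uu,vv)
def fit(P):
    for _ in range(6):
        c=P.mean(0); n=np.linalg.svd(P-c,full_matrices=False)[2][2]; r=(P-c)@n; P=P[abs(r)<max(2*np.std(r),.0015)]
    return c,n*np.sign(n[2])
c,n=fit(W[95:145,210:320].reshape(-1,3)); print('n',n,c)
yb=np.cross(n,[np.cos(-.03),np.sin(-.03),0]);yb/=np.linalg.norm(yb);xb=np.cross(yb,n);print(xb,yb)
reg=np.s_[55:88,258:292]; P=W[reg].reshape(-1,3); h=(P-c)@n
print((((W[58:86:2,262:290:2]-c)@n)*1000).astype(int))
Q=P[(h>.021)&(h<.03)]; print('tip',len(Q),Q.mean(0),np.median(Q,0),'foot',Q.mean(0)-n*((Q.mean(0)-c)@n))
Q=P[(h>.010)&(h<.03)]; print('all',len(Q),Q.min(0),Q.max(0))
# knob
P=W[42:72,112:142].reshape(-1,3);h=(P-c)@n;Q=P[(h>.03)&(h<.06)];print('knob',Q.mean(0),Q.min(0),Q.max(0))
# hinge mask
hs=cv2.cvtColor(s['image'],cv2.COLOR_RGB2HSV); m=((hs[...,0]>55)&(hs[...,0]<95)&(hs[...,1]>80)); m[:,:245]=0;m[:, 330:]=0;m[:178]=0;m[270:]=0
v,u=np.nonzero(m); H=ww(s,u,v); ok=(H[:,2]<.03)&(H[:,2]>.003);H=H[ok];print(len(H),'z',np.percentile(H[:,2],[5,50,95]))
xy=H[:,:2]; r=cv2.minAreaRect((xy*1000).astype(np.float32)); print('rect',r)
# strap axis: bin along
d=np.array([np.cos(.173),np.sin(.173)]);e=np.array([-d[1],d[0]]);a=xy@d;b=xy@e
for lo in np.arange(a.min(),a.max(),.01):
    k=(a>=lo)&(a<lo+.01)
    if k.sum()>3: print(round(lo+.005,3),b[k].min().round(4),b[k].max().round(4),round((b[k].min()+b[k].max())/2,4))
print(a.min(),a.max())
E
```

```text
n [-0.50048555  0.01799918  0.86555776] [ 0.61303298 -0.01346583  0.14587321]
[ 0.86522511 -0.0242403   0.50079728] [ 0.02999532  0.99954411 -0.00344143]
[[ 0  1  0  0  0  0  0  0  0  0 -1  0  0  0]
 [ 0  0 -1  0  0  0  0  0  0  0  0  0  0  0]
 [ 1  0  1  2  0  0  0  1  2  0  0  0  0 -1]
 [-1  0  0 -1  0  1  8  8  7  3  0  0  0  0]
 [ 0  0 -1  0  0 14 15 16 13 10  5  0  0 -1]
 [ 0  0 -1  0 18 18 18 19 18 17  9  0  0 -1]
 [ 0  0  0  0 20 22 21 23 20 18 15  0  1  0]
 [ 0  0  0  0 23 23 24 24 23 20 14  0  0  1]
 [ 0  0  0 -1 23 27 26 26 24 21  0  0  0  0]
 [-1  0  0  0  0 25 25 26 22 18 -2 -1  0  0]
 [ 1  0  0  0  0  1 21 21  0  0  0  0  0  0]
 [ 0  0  0  0  0  0  0  0  0  0  0  1  0  0]
 [ 0 -1  0  0  0  0  0  0  0  0 -1 -1  0  0]
 [ 0  0  0  0  1  0  0  0  0  0  0  1  0  1]]
tip 80 [ 0.66658339 -0.01933276  0.20485369] [ 0.666584   -0.01932756  0.20520795] foot [ 0.67866722 -0.01976734  0.18395549]
all 158 [ 0.66212647 -0.02722636  0.19529483] [ 0.67874527 -0.01221413  0.20837381]
knob [0.66580092 0.15293019 0.22043729] [0.6543726  0.13741223 0.20509983] [0.67931814 0.16906981 0.22727161]
604 z [0.00991884 0.01156876 0.01737928]
rect ((420.3460388183594, -80.09970092773438), (113.49751281738281, 71.79920196533203), 10.57542896270752)
0.348 -0.1878 -0.116 -0.1519
0.358 -0.1876 -0.1184 -0.153
0.368 -0.1867 -0.1166 -0.1517
0.378 -0.1665 -0.135 -0.1508
0.388 -0.1683 -0.1351 -0.1517
0.398 -0.1662 -0.1351 -0.1507
0.408 -0.1661 -0.1351 -0.1506
0.418 -0.1659 -0.1334 -0.1496
0.428 -0.1659 -0.1334 -0.1496
0.438 -0.1657 -0.1352 -0.1505
0.448 -0.1619 -0.1334 -0.1476
0.458 -0.1512 -0.1423 -0.1468
0.34312270942362727 0.4569530659296656
```

```bash
python3 - <<'E'
from h import *
for f in('top0','top1'):
    s=load(f); uu,vv=np.meshgrid(np.arange(560),np.arange(420)); W=w(s,uu,vv)
    c=np.array([.6108,-.0196,.1463]);n=np.array([-.5016,.0155,.865])
    h=(W-c)@n; m=(h>.02)&(h<.06)&(uu>225)&(uu<335)&(vv>92)&(vv<116)
    k,l,st,_=cv2.connectedComponentsWithStats(m.astype(np.uint8))
    for j in range(1,k):
        if st[j,4]>8: Q=W[l==j]; print(f,st[j],Q[:,0].mean().round(4),Q[:,1].min().round(4),Q[:,1].max().round(4),np.percentile(h[l==j],[50,95]).round(3))
s=load('top1');cv2.imwrite('pics/c3.png',cv2.resize(s['image'][80:180,225:365,::-1],None,fx=5,fy=5,interpolation=cv2.INTER_CUBIC))
E
```

```text
top0 [262  99  62  12 344] 0.6628 -0.0337 0.1167 [0.038 0.046]
top1 [275 100  28  11 154] 0.6634 0.0178 0.0847 [0.037 0.044]
top1 [314 104   6   5  22] 0.6663 -0.0249 -0.0124 [0.025 0.029]
```

View pics/c3.png

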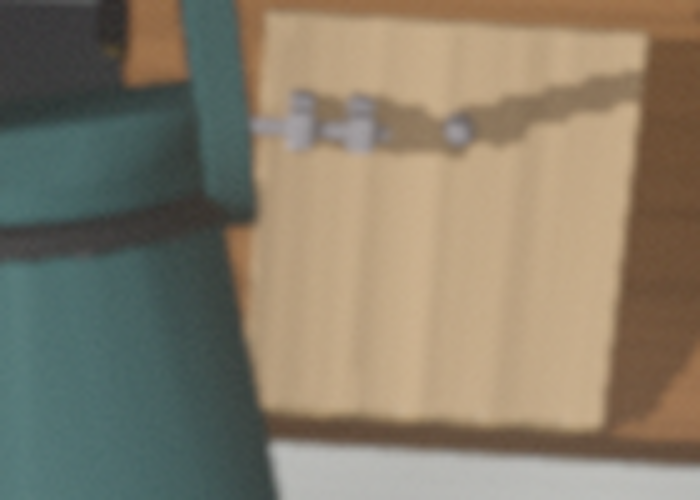

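```bash
python3 - <<'E'
from h import *
s=load('w2'); uu,vv=np.meshgrid(np.arange(560),np.arange(420)); W=ww(s,uu,vv)
c=np.array([.61303,-.01347,.14587]);n=np.array([-.50049,.018,.86556]); h=(W-c)@n
m=(uu>258)&(uu<292)&(vv>55)&(vv<88)
Q=W[m&(h>.0245)];print('w2',len(Q),Q.mean(0),Q.min(0),Q.max(0),h[m&(h>.0245)].mean())
s=load('top1');W=w(s,uu,vv);c2=np.array([.6108,-.0196,.1463]);n2=np.array([-.5016,.0155,.865]);h=(W-c2)@n2
m=(uu>308)&(uu<322)&(vv>98)&(vv<112);Q=W[m&(h>.024)];print('top',len(Q),Q.mean(0),Q.min(0),Q.max(0),h[m&(h>.024)].mean(),'plane diff',(c2-c)@n)
f=Q.mean(0)
# green strap precise in top
s=load('top0');W=w(s,uu,vv);hs=cv2.cvtColor(s['image'],cv2.COLOR_RGB2HSV); m=((hs[...,0]>55)&(hs[...,0]<95)&(hs[...,1]>60)&(uu>310)&(uu<352)&(vv>178)&(vv<240)&(W[...,2]<.03))
H=W[m];print(len(H));d=np.array([np.cos(.173),np.sin(.173)]);e=np.array([-d[1],d[0]]);a=H[:,:2]@d;b=H[:,:2]@e
for lo in np.arange(a.min(),a.max(),.02):
    k=(a>=lo)&(a<lo+.02); print(round(lo+.01,3),b[k].min().round(4),b[k].max().round(4),round((b[k].min()+b[k].max())/2,4))
print(a.min(),a.max())
E
```

```text
w2 36 [ 0.66083314 -0.02079113  0.23681414] [ 0.61152908 -0.03751859  0.20431588] [ 0.66916043 -0.01542991  0.57274646] 0.05466083351005355
top 15 [ 0.63933309 -0.01069937  0.28830837] [ 0.27433937 -0.02209912  0.20561555] [0.67103586 0.08822284 1.40096387] 0.10866300203691577 plane diff 0.0013779434999999889
396
0.356 -0.1864 -0.12 -0.1532
0.376 -0.1669 -0.1345 -0.1507
0.396 -0.1681 -0.1342 -0.1511
0.416 -0.1674 -0.1348 -0.1511
0.436 -0.1659 -0.1334 -0.1497
0.456 -0.1667 -0.1348 -0.1508
0.476 -0.1638 -0.1346 -0.1492
0.3459596955282425 0.4829993263864158
```

```bash
python3 - <<'E'
from h import *
d=np.array([np.cos(.175),np.sin(.175)]);e=np.array([-d[1],d[0]])
def zpl(s,f,u,v,z):
    a=f(s,u,v,1.);o=s['origin'] if f is w else s['T'][:3,3]; r=a-o; p=o+r*(z-o[2])/r[2]; return p.round(4),(p[:2]@d).round(4),(p[:2]@e).round(4)
t=load('top0');s=load('w2')
for nm,ss,f,pts in(('top',t,w,[(327.3,188.5),(333.9,235.5),(333.9,227.6),(327,183)]),('w2',s,ww,[(287,195),(288,262),(288,250),(287,185)])):
    for p in pts: print(nm,p,zpl(ss,f,*p,.012))
im=np.hstack([cv2.resize(s['image'][178:270,255:325,::-1],None,fx=5,fy=5,interpolation=cv2.INTER_CUBIC),cv2.resize(s['image'][25:117,205:275+20,::-1],None,fx=5,fy=5,interpolation=cv2.INTER_CUBIC)[:460,:440]])
cv2.imwrite('pics/c4.png',im)
E
```

```text
top (327.3, 188.5) (array([ 0.4917, -0.0698,  0.012 ]), np.float64(0.472), np.float64(-0.1544))
top (333.9, 235.5) (array([ 0.3594, -0.0899,  0.012 ]), np.float64(0.3382), np.float64(-0.1511))
top (333.9, 227.6) (array([ 0.3815, -0.0897,  0.012 ]), np.float64(0.3601), np.float64(-0.1547))
top (327, 183) (array([ 0.5074, -0.0688,  0.012 ]), np.float64(0.4876), np.float64(-0.1561))
w2 (287, 195) (array([ 0.4902, -0.0678,  0.012 ]), np.float64(0.4709), np.float64(-0.1521))
w2 (288, 262) (array([ 0.3635, -0.0926,  0.012 ]), np.float64(0.3419), np.float64(-0.1545))
w2 (288, 250) (array([ 0.3877, -0.0882,  0.012 ]), np.float64(0.3664), np.float64(-0.1543))
w2 (287, 185) (array([ 0.5079, -0.0646,  0.012 ]), np.float64(0.4889), np.float64(-0.1521))
```

View pics/c4.png

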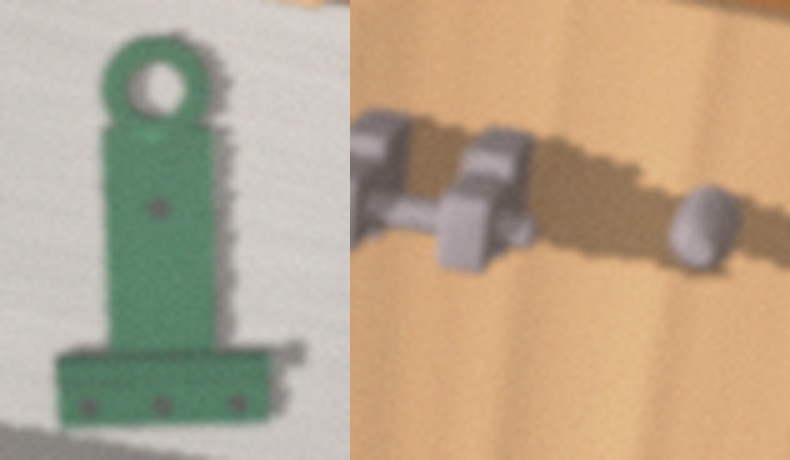

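```bash
python3 - <<'E'
from h import *
row([.4261,-.08,.008],down(.185))
E
```

```text
rot [-0.0003  0.0004 -0.011 ] cm [-11.773   0.991  38.636] | t 6.35 F [ 0.  -0.3  0.2] w 0.0938
```

>>> {"method": "move_arm", "body": {
  "deltas": [0, 0, -0.011, -11.8, 1, 16, -1, 0, 0, -0.011, -11.8, 1, 16, -1, 0, 0, -0.011, -11.8, 1, 16, -1, 0, 0, -0.011, -11.8, 1, 20, -1, 0, 0, -0.011, -11.8, 1, 25, -1, 0, 0, -0.011, -11.8, 1, 30, -1, 0, 0, -0.011, -11.8, 1, 34, -1, 0, 0, -0.011, -11.8, 1, 34, -1]
}}

```text
time: 7.15
tool_pos: [0.4223, -0.079, 0.0497]
ee_rot: [-3.138, 0.007, 0.184]
wrist_force: [-0.5, 0.2, 0.8]
width: 0.0937
finger_force: 0.0
```

```bash
python3 - <<'E'
from h import *
row([.4261,-.08,.008],down(.185))
E
```

```text
rot [-0.0038  0.0068 -0.0008] cm [0.382 0.179 4.17 ] | t 7.15 F [-0.5  0.2  0.8] w 0.0937
```

>>> {"method": "move_arm", "body": {
  "deltas": [0, 0, 0, 0, 0, 2, -1, 0, 0, 0, 0, 0, 3.6, -1, 0, 0, 0, 0, 0, 3.6, -1, 0, 0, 0, 0, 0, 3.6, -1]
}}

```text
time: 7.55
tool_pos: [0.4261, -0.0802, 0.0189]
ee_rot: [-3.141, 0.0, 0.184]
wrist_force: [0.3, 0.3, -0.0]
width: 0.094
finger_force: 0.0
```

```bash
python3 - <<'E'
from h import *
row([.4261,-.08,.008],down(.185))
E
```

```text
rot [-0.0001  0.     -0.0014] cm [ 0.005 -0.016  1.088] | t 7.55 F [ 0.3  0.3 -0. ] w 0.094
```

>>> {"method": "move_arm", "body": {
  "deltas": [0, 0, 0, 0, 0, 0.6, -1, 0, 0, 0, 0, 0, 1.08, -1, 0, 0, 0, 0, 0, 1.08, 1, 0, 0, 0, 0, 0, 1.08, 1, 0, 0, 0, 0, 0, 1.08, 1, 0, 0, 0, 0, 0, 1.08, 1, 0, 0, 0, 0, 0, 1.08, 1, 0, 0, 0, 0, 0, 1.08, 1]
}}

```text
time: 8.35
tool_pos: [0.426, -0.0803, 0.008]
ee_rot: [3.142, -0.0, 0.183]
wrist_force: [0.0, 0.7, -0.9]
width: 0.0494
finger_force: 0.0
```

>>> {"method": "move_arm", "body": {
  "deltas": [0, 0, 0, 0, 0, 0, 1, 0, 0, 0, 0, 0, 0, 1, 0, 0, 0, 0, 0, 0, 1, 0, 0, 0, 0, 0, 0, 1]
}}

```text
time: 8.75
tool_pos: [0.4259, -0.0799, 0.0079]
ee_rot: [-3.141, -0.0, 0.183]
wrist_force: [-0.3, 2.5, 0.7]
width: 0.0388
finger_force: 30.0
```

>>> {"method": "move_arm", "body": {
  "deltas": [0, 0, 0, 0, 0, -2, 1, 0, 0, 0, 0, 0, -5, 1, 0, 0, 0, 0, 0, -9, 1, 0, 0, 0, 0, 0, -13, 1, 0, 0, 0, 0, 0, -17, 1, 0, 0, 0, 0, 0, -21, 1, 0, 0, 0, 0, 0, -25, 1, 0, 0, 0, 0, 0, -25, 1]
}}

```text
time: 9.55
tool_pos: [0.4284, -0.0814, 0.2639]
ee_rot: [3.135, -0.01, 0.182]
wrist_force: [0.4, -1.3, -1.5]
width: 0.0394
finger_force: 30.0
```

```bash
cat >> h.py <<'E'
n=np.array([-.5005,.0165,.8656]); n/=np.linalg.norm(n)
yb=np.cross(n,[np.cos(-.030),np.sin(-.030),0]); yb/=np.linalg.norm(yb); xb=np.cross(yb,n)
RB=np.stack([xb,-yb,-n],1); foot=np.array([.6785,-.0198,.1835])
E
python3 - <<'E'
from h import *
print(RB.round(3)); 
row(foot-.065*xb+.060*n,RB)
s,T=wc('w3'); cv2.imwrite('pics/w3c.png',cv2.resize(s['image'][150:400,150:410,::-1],None,fx=2.3,fy=2.3,interpolation=cv2.INTER_CUBIC))
E
```

```text
[[ 0.865 -0.03   0.5  ]
 [-0.025 -1.    -0.016]
 [ 0.501  0.002 -0.866]]
rot [-0.0522  0.5115  0.2084] cm [17.212 -3.386  6.251] | t 9.55 F [ 0.4 -1.3 -1.5] w 0.0394
```

View pics/w3c.png

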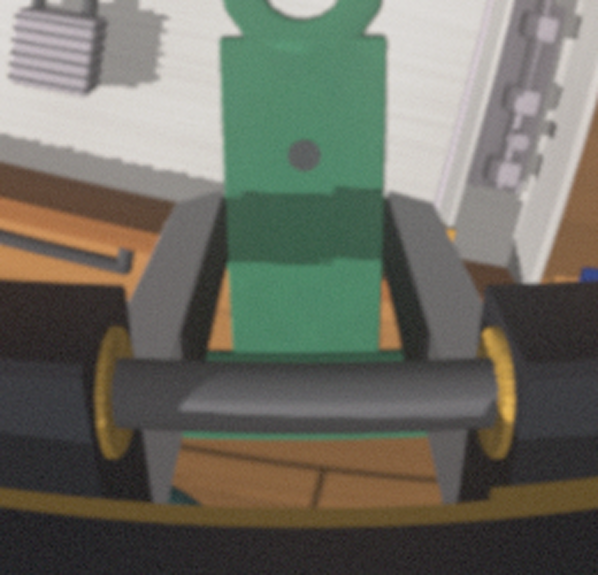

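The hinge is held straight in the fingers, and its eye is just off the crop at the top. Next I'll measure the eye in the tool frame.

```bash
python3 - <<'E'
from h import *
s=load('w3'); s['T']=s['T_tool_cam']; uu,vv=np.meshgrid(np.arange(560),np.arange(420)); W=ww(s,uu,vv)
hs=cv2.cvtColor(s['image'],cv2.COLOR_RGB2HSV); m=(hs[...,0]>55)&(hs[...,0]<95)&(hs[...,1]>80)&(abs(W[...,2])<.05)&(uu>200)&(uu<360)&(vv<260)&(s['depth']>.03)
P=W[m]; print(len(P),P.min(0),P.max(0))
A=np.c_[P[:,:2],np.ones(len(P))]; k=np.linalg.lstsq(A,P[:,2],rcond=None)[0]; print('z=ax+by+c',k, np.std(A@k-P[:,2]))
S=P[(P[:,0]<.04)]; 
for lo in np.arange(-.01,.09,.01):
    q=P[(P[:,0]>lo)&(P[:,0]<lo+.01)]
    if len(q): print(lo.round(3),len(q),q[:,1].min().round(4),q[:,1].max().round(4))
# hole: hole contour
mm=m.astype(np.uint8); cs,hi=cv2.findContours(mm,cv2.RETR_CCOMP,cv2.CHAIN_APPROX_NONE)
for c,h in zip(cs,hi[0]):
    if h[3]>=0 and len(c)>20:
        (x,y),r=cv2.minEnclosingCircle(c); zz=k@[.065,0,1]
        for _ in range(2):
            o=s['T'][:3,3]; d=ww(s,x,y,1.)-o; p=o+d*(zz-o[2])/d[2]
        print('hole',x,y,r,p)
E
```

```text
7380 [-0.00593446 -0.01925186 -0.00573938] [ 0.08166334  0.01953401 -0.00125382]
z=ax+by+c [-0.00386982 -0.00263726 -0.00347166] 0.0006235659392411991
-0.01 533 -0.0188 0.0195
0.0 920 -0.0189 0.0192
0.01 1015 -0.0192 0.0189
0.02 1072 -0.0191 0.0187
0.03 1206 -0.0193 0.0184
0.04 1218 -0.0192 0.0187
0.05 674 -0.0182 0.0174
0.06 404 -0.0188 0.0178
0.07 323 -0.0176 0.0161
0.08 15 -0.0068 0.0064
hole 281.5 216.5 8.860122680664062 [ 0.02089002 -0.0001943  -0.0037232 ]
```

>>> {"method": "move_arm", "body": {
  "deltas": [0, 0.12, 0.05, 2, 0, 0, 1, -0.02, 0.25, 0.1, 5, -0.5, 1, 1, -0.03, 0.38, 0.15, 9, -1.5, 2, 1, -0.052, 0.512, 0.21, 12, -2.5, 3.5, 1, -0.052, 0.512, 0.21, 15, -3.4, 5, 1, -0.052, 0.512, 0.21, 17.2, -3.4, 6, 1, -0.052, 0.512, 0.21, 17.2, -3.4, 6, 1, -0.052, 0.512, 0.21, 17.2, -3.4, 6, 1]
}}

```text
time: 10.4
tool_pos: [0.5872, -0.0154, 0.1939]
ee_rot: [-3.138, -0.507, -0.033]
wrist_force: [0.4, 0.0, -4.0]
width: 0.0391
finger_force: 30.0
```

```bash
python3 - <<'E'
from h import *
row(foot-.0625*xb+.045*n,RB)
s,T=wc('w4'); cv2.imwrite('pics/w4.png',s['image'][:,:,::-1])
st=load('w4'); st['T']=T
for q in [(0,0)]: pass
E
```

```text
rot [-0.004   0.0175 -0.0032] cm [1.157 0.168 0.959] | t 10.4 F [ 0.4  0.  -4. ] w 0.0391
```

View pics/w4.png

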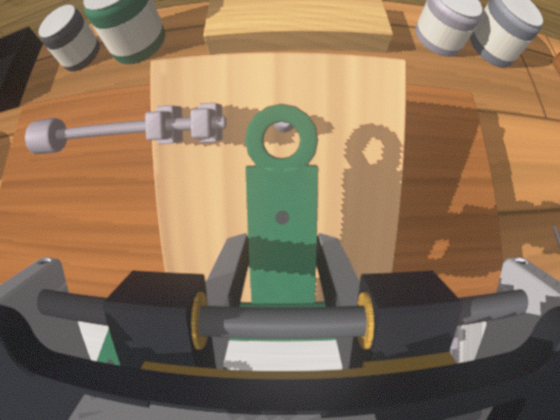

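The wrist view shows the hinge over the board with its hole at (282,137), and the peg tip visible through it at (283,126). I'll centre over the peg and then measure the two against each other.

>>> {"method": "move_arm", "body": {
  "deltas": [0, 0.008, 0, 0.6, 0.17, 0, 1, 0, 0.008, 0, 1.1, 0.17, 0, 1, 0, 0.008, 0, 1.1, 0.17, 0, 1, 0, 0.008, 0, 1.1, 0.17, 0, 1]
}}

```text
time: 10.85
tool_pos: [0.5986, -0.0179, 0.204]
ee_rot: [-3.138, -0.523, -0.033]
wrist_force: [0.0, 0.6, -3.1]
width: 0.0398
finger_force: 30.0
```

```bash
cat > eye.py <<'E'
from h import *
import sys
f=sys.argv[1]; s,T=wc(f); row(foot-.0625*xb+.045*n,RB)
s=load(f); uu,vv=np.meshgrid(np.arange(560),np.arange(420)); Wd=ww(s,uu,vv); s2=dict(s); s2['T']=s['T_tool_cam']; Wt=ww(s2,uu,vv)
ok=s['depth']>.03
# board plane in tool frame from clear board area
b=ok&(uu>170)&(uu<235)&(vv>150)&(vv<230)
P=Wt[b]; c=np.median(P,0)
for _ in range(6):
    c=P.mean(0); nn=np.linalg.svd(P-c,full_matrices=False)[2][2]; r=(P-c)@nn; P=P[abs(r)<max(2*np.std(r),.001)]
nn*=-np.sign(nn[2]); print('board normal tool',nn.round(4),'TCP height',(-c@nn).round(4))
hs=cv2.cvtColor(s['image'],cv2.COLOR_RGB2HSV); g=(hs[...,0]>55)&(hs[...,0]<95)&(hs[...,1]>80)&ok&(uu>230)&(uu<330)&(vv>90)&(vv<300)&(abs(Wt[...,2])<.03)
E=Wt[g]; x1=np.percentile(E[:,0],99.8); e=E[E[:,0]>x1-.035]; print('eye end x',E[:,0].max().round(4),'eye y',((e[:,1].min()+e[:,1].max())/2).round(4),'top z',np.median(e[:,2]).round(4),'h',((e-c)@nn).mean().round(4))
h=(Wt-c)@nn; sat=hs[...,1]
m=ok&(uu>262)&(uu<305)&(vv>105)&(vv<160)&~g&(h>.02)&(h<.0285)
Q=Wt[m]; print('peg tip tool',len(Q),Q.mean(0).round(4) if len(Q) else '', Q.min(0).round(4),Q.max(0).round(4))
i=s['image'][112:160:3,262:305:3]; print((h[112:160:3,262:305:3]*1000).astype(int))
E
python3 eye.py w5
```

```text
rot [-0.0034  0.0023 -0.0037] cm [-0.327 -0.038  1.256] | t 10.9 F [ 0.  -0.8 -3.6] w 0.0392
board normal tool [-7.0e-04 -4.5e-03 -1.0e+00] TCP height 0.0574
eye end x 0.0729 eye y -0.0002 top z -0.0036 h 0.061
peg tip tool 288 [ 0.0587 -0.0007  0.0336] [ 0.0524 -0.0072  0.0292] [0.0645 0.0054 0.0373]
[[ 61  60  61  61  62  61  60  61  61  61  61  60  61  61  59]
 [ 61  60  59  60  61  60  61  61  60  60  61  60  59  61  60]
 [ 61  61  60  60  60  61  60  60  61  61  61  61  60  60  62]
 [ 60  61  61  61  60  61  61  60  60  60  60  61  60  61  61]
 [235  60  60  61   0  -1   0   0   0   0  61  60  61  61  59]
 [ 62  61  59   0  -1   2  -1   0   0   0   0  61  60  61  61]
 [ 61  60   0   0  -1   0   0   0   0   0   0   0  61  61  61]
 [ 61   0   0   0   0   0  18  11   0   0   0   0  58  61  60]
 [ 61   1   0   0  18  20  21  20  19   0   0   0   0  60  62]
 [ 60   0   0  18  20  24  24  24  22  20   0  -1  -1  60  60]
 [ 60   0   0  18  22  26  26  25  24  20   0   0   0  60  61]
 [ 60   0   0  20  24  25  26  25  26  23  18   0  57  62  61]
 [ 60  60   0  17  22  25  27  25  26  21   0   0  61  60  61]
 [ 61  61   0   0  20  21  23  22  21  18   0  58  60  60  60]
 [ 61  60  61  59   0   0  18  18   0   0  59  60  60  61  61]
 [ 59  60  60  60  58  58  58  56  59  59  60  60  61  61  61]]
```

```bash
python3 - <<'E'
from h import *
for f in('w3','w5'):
    s=load(f); s['T']=s['T_tool_cam']; uu,vv=np.meshgrid(np.arange(560),np.arange(420)); W=ww(s,uu,vv)
    hs=cv2.cvtColor(s['image'],cv2.COLOR_RGB2HSV)
    g=(abs(W[...,2]+.0036)<.004)&(s['depth']>.03)&(uu>235)&(uu<330)&(vv>80)&(vv<175)
    v=vv[g];print(f,'v range',v.min(),'x max',W[g][:,0].max(), np.sort(W[g][:,0])[-20])
    col=W[:,281,:]; print([(k,col[k,0].round(4),col[k,2].round(4)) for k in range(100,162,4)])
    o=s['T'][:3,3]
    H=~g&(uu>258)&(uu<305)&(vv>115)&(vv<160)
    k,l,st,ce=cv2.connectedComponentsWithStats(H.astype(np.uint8)); j=1+np.argmax(st[1:,4])
    cs,_=cv2.findContours((l==j).astype(np.uint8),cv2.RETR_EXTERNAL,cv2.CHAIN_APPROX_NONE); q=cs[0][:,0,:].astype(float)
    p=ww(s,q[:,0],q[:,1],1.)-o; p=o+p*((-.0033-o[2])/p[:,2])[:,None]
    print('hole stat',st[j],p.min(0),p.max(0),(p.min(0)+p.max(0))/2)
E
```

```text
w3 v range 104 x max 0.0829534072784151 0.08236410520358652
[(100, np.float64(0.1046), np.float64(0.2615)), (104, np.float64(0.0828), np.float64(-0.0034)), (108, np.float64(0.0807), np.float64(-0.003)), (112, np.float64(0.0784), np.float64(-0.0046)), (116, np.float64(0.0763), np.float64(-0.0047)), (120, np.float64(0.0742), np.float64(-0.004)), (124, np.float64(0.072), np.float64(0.26)), (128, np.float64(0.0666), np.float64(0.2591)), (132, np.float64(0.0613), np.float64(0.2581)), (136, np.float64(0.0558), np.float64(0.2603)), (140, np.float64(0.0505), np.float64(0.2577)), (144, np.float64(0.0451), np.float64(0.259)), (148, np.float64(0.0396), np.float64(0.2594)), (152, np.float64(0.0342), np.float64(0.2593)), (156, np.float64(0.0289), np.float64(0.2586)), (160, np.float64(0.0525), np.float64(-0.0035))]Traceback (most recent call last):
  File "<stdin>", line 12, in <module>
  File "h.py", line 26, in ww
    p=np.stack([x/r*np.tan(th)*d,-y/r*np.tan(th)*d,-d],-1)
    raise ValueError('all input arrays must have the same shape')
ValueError: all input arrays must have the same shape
```

>>> {"method": "move_arm", "body": {
  "deltas": [-0.003, 0, -0.003, -0.43, -0.05, 0, 1, -0.003, 0, -0.003, -0.43, -0.05, 0.5, 1, -0.003, 0, -0.003, -0.43, -0.05, 1, 1, -0.003, 0, -0.003, -0.43, -0.05, 1.5, 1, -0.003, 0, -0.003, -0.43, -0.05, 1.8, 1, -0.003, 0, -0.003, -0.43, -0.05, 1.8, 1, -0.003, 0, -0.003, -0.43, -0.05, 1.8, 1]
}}

```text
time: 11.6
tool_pos: [0.6037, -0.0172, 0.1853]
ee_rot: [3.14, -0.521, -0.029]
wrist_force: [0.2, 0.3, -2.1]
width: 0.0396
finger_force: 30.0
```

```bash
python3 eye.py w6 | grep -v '^ *\[' ; python3 - <<'E'
from h import *
s=load('w6');s['T']=s['T_tool_cam'];uu,vv=np.meshgrid(np.arange(560),np.arange(420)); W=ww(s,uu,vv)
m=(abs(W[...,2]+.0036)>.005)&(uu>258)&(uu<305)&(vv>115)&(vv<160)
Z=W[m];q=Z[Z[:,2]<.017]; print(len(Z),len(q),q.mean(0),q.min(0),q.max(0))
E
```

```text
rot [-0.0006  0.0026 -0.0004] cm [ 0.109  0.036 -0.573] | t 11.65 F [ 0.3  0.4 -1.9] w 0.0392
board normal tool [-0.0033 -0.0023 -1.    ] TCP height 0.0387
eye end x 0.0729 eye y -0.0002 top z -0.0036 h 0.0422
peg tip tool 354 [0.0633 0.     0.0147] [ 0.0565 -0.0066  0.0112] [0.0693 0.0061 0.0184]
987 290 [6.33729355e-02 6.21020643e-05 9.92986636e-03] [ 0.05727022 -0.00532034 -0.17860496] [0.07168714 0.00541535 0.01698376]
```

>>> {"method": "move_arm", "body": {
  "deltas": [0, 0.002, 0, 0, 0, 0.8, 1, 0, 0.002, 0, 0, 0, 1.5, 1, 0, 0.002, 0, 0, 0, 2.2, 1, 0, 0.002, 0, 0, 0, 2.8, 1, 0, 0.002, 0, 0, 0, 3.3, 1, 0, 0.002, 0, 0, 0, 3.3, 1, 0, 0.002, 0, 0, 0, 3.3, 1]
}}

```text
time: 12.35
tool_pos: [0.6202, -0.0177, 0.1567]
ee_rot: [3.14, -0.523, -0.029]
wrist_force: [0.3, 0.1, -2.6]
width: 0.0392
finger_force: 30.0
```

```bash
python3 eye.py w7 | grep -v '^ *\['; python3 -c "
from h import *
row(foot-.063*xb-.001*n,RB)"
```

```text
rot [-0.0006  0.0004 -0.0004] cm [ 0.112  0.036 -3.865] | t 12.4 F [-0.8 -0.4 -3.2] w 0.0389
board normal tool [-0.0026 -0.002  -1.    ] TCP height 0.0057
eye end x 0.0755 eye y -0.0001 top z -0.0036 h 0.0092
peg tip tool 489 [ 0.0634  0.0001 -0.0182] [ 0.057  -0.0065 -0.0226] [ 0.0697  0.0061 -0.0144]
rot [-0.0006  0.0004 -0.0004] cm [0.064 0.039 0.735] | t 12.4 F [-0.8 -0.4 -3.2] w 0.0389
```

>>> {"method": "move_arm", "body": {
  "deltas": [0, 0, 0, 0, 0, 0.2, 1, 0, 0, 0, 0, 0, 0.2, 1, 0, 0, 0, 0, 0, 0.2, -0.4, 0, 0, 0, 0, 0, 0.2, -0.4, 0, 0, 0, 0, 0, 0.2, -0.4, 0, 0, 0, 0, 0, 0.2, -0.4, 0, 0, 0, 0, 0, 0.2, -0.4]
}}

```text
time: 13.1
tool_pos: [0.6213, -0.0178, 0.1556]
ee_rot: [3.14, -0.524, -0.029]
wrist_force: [-0.4, 1.3, -0.8]
width: 0.0658
finger_force: 0.0
```

>>> {"method": "move_arm", "body": {
  "deltas": [0, 0, 0, 0, 0, -1, -0.4, 0, 0, 0, 0, 0, -3, -0.4, 0, 0, 0, 0, 0, -6, -0.4, 0, 0, 0, 0, 0, -10, -0.4, 0, 0, 0, 0, 0, -14, -0.4, 0, 0, 0, 0, 0, -16, -0.4, 0, 0, 0, 0, 0, -16, -0.4]
}}

```text
time: 13.8
tool_pos: [0.5417, -0.0153, 0.3]
ee_rot: [3.139, -0.534, -0.029]
wrist_force: [-0.1, -0.0, 0.1]
width: 0.066
finger_force: 0.0
```

```bash
cat > chk.py <<'E'
from h import *
import sys
f=sys.argv[1]; s,T=wc(f); s=load(f); uu,vv=np.meshgrid(np.arange(560),np.arange(420)); W=ww(s,uu,vv)
B=(W-foot)@np.stack([xb,yb,n],1)
hs=cv2.cvtColor(s['image'],cv2.COLOR_RGB2HSV); ok=s['depth']>.03
g=(hs[...,0]>50)&(hs[...,0]<100)&(hs[...,1]>60)&ok&(abs(B[...,2])<.03)&(B[...,0]<.05)&(B[...,0]>-.2)&(abs(B[...,1])<.09)
P=B[g];print(len(P),P.min(0).round(4),P.max(0).round(4));S=P[P[:,0]>-.1]
k=np.linalg.lstsq(np.c_[S[:,:2],np.ones(len(S))],S[:,2],rcond=None)[0];print('plane',k.round(4))
for lo in np.arange(-.15,.03,.02):
    q=P[(P[:,0]>=lo)&(P[:,0]<lo+.02)]
    if len(q): print(lo.round(2),len(q),q[:,1].min().round(4),q[:,1].max().round(4),np.median(q[:,2]).round(4))
m=ok&(B[...,2]>.02)&(B[...,2]<.06)&(abs(B[...,0])<.03)&(B[...,1]<.2)&(B[...,1]>-.06)
kk,l,st,_=cv2.connectedComponentsWithStats(m.astype(np.uint8))
for j in range(1,kk):
    if st[j,4]>15: Q=B[l==j];print('high',st[j],np.percentile(Q,1,axis=0).round(4),np.percentile(Q,50,axis=0).round(4),np.percentile(Q,99,axis=0).round(4))
E
python3 chk.py w8; python3 -c "
from h import *
row(foot+.176*yb+.033*n+[0,0,-.019+.08],down(1.541))"
```

```text
4300 [-0.1317 -0.0387  0.0039] [0.0142 0.0384 0.0141]
plane [-0.0012 -0.0012  0.0062]
-0.15 49 -0.0377 0.0376 0.0061
-0.13 863 -0.0387 0.0381 0.0066
-0.11 863 -0.0386 0.0384 0.0099
-0.09 613 -0.0187 0.0186 0.0064
-0.07 622 -0.0185 0.0183 0.0063
-0.05 601 -0.0183 0.0191 0.0063
-0.03 498 -0.0181 0.019 0.0063
-0.01 119 -0.0147 0.0167 0.0063
0.01 72 -0.0115 0.0125 0.0064
high [ 100  125  145   31 2043] [-0.0125  0.0384  0.0211] [0.0002 0.1015 0.0377] [0.0126 0.1868 0.0464]
high [276 131  14  14 135] [-0.0072 -0.0061  0.0201] [-0.0009 -0.      0.0241] [0.0056 0.006  0.0274]
rot [ 0.4158 -0.4129 -1.5307] cm [  9.23  -17.574   8.117] | t 13.85 F [-0.6 -0.4 -0.7] w 0.0657
```

```bash
python3 -c "
from h import *
print(foot+.176*yb+.033*n+[0,0,-.019])
row(foot+.176*yb+.033*n+[0,0,-.019+.11],down(1.541))"
```

```text
[0.667263   0.15666504 0.1927634 ]
rot [ 0.4158 -0.4129 -1.5307] cm [ 10.743 -17.569   5.526] | t 13.85 F [-0.6 -0.4 -0.7] w 0.0657
```

>>> {"method": "move_arm", "body": {
  "deltas": [0.035, -0.035, -0.13, 0.5, -1, 0, -0.4, 0.07, -0.07, -0.26, 1.5, -3, 0, -0.4, 0.106, -0.105, -0.39, 3, -5, 0.5, -0.6, 0.141, -0.14, -0.52, 4.5, -7.5, 1.5, -0.6, 0.177, -0.175, -0.65, 6, -10, 2.5, -0.6, 0.212, -0.21, -0.78, 7.5, -12.5, 3.5, -0.6, 0.247, -0.245, -0.91, 9, -15, 4.5, -0.6, 0.283, -0.28, -1.04, 10.5, -17, 5.5, -0.6]
}}

```text
time: 14.65
tool_pos: [0.6651, 0.1525, 0.295]
ee_rot: [3.054, -0.154, 1.061]
wrist_force: [0.6, -0.3, 0.7]
width: 0.0757
finger_force: 0.0
```

```bash
python3 -c "
from h import *
row(foot+.176*yb+.033*n+[0,0,-.019+.11],down(1.541))"
```

```text
rot [ 0.1225 -0.1297 -0.4851] cm [ 0.586  0.049 -0.695] | t 14.65 F [ 0.6 -0.3  0.7] w 0.0757
```

>>> {"method": "move_arm", "body": {
  "deltas": [0.035, -0.037, -0.139, 0, 0, 0, -0.6, 0.07, -0.074, -0.277, 0, 0, 0, -0.6, 0.105, -0.111, -0.41, 0.3, 0, 0, -0.6, 0.122, -0.13, -0.485, 0.3, 0, 0, -0.6, 0.122, -0.13, -0.485, 0.3, 0, 0, -0.6, 0.122, -0.13, -0.485, 0.3, 0, 0, -0.6]
}}

```text
time: 15.25
tool_pos: [0.6661, 0.1539, 0.2964]
ee_rot: [3.139, -0.001, 1.533]
wrist_force: [-0.6, -0.6, 0.5]
width: 0.0751
finger_force: 0.0
```

```bash
python3 -c "
from h import *
row(foot+.176*yb+.033*n+[0,0,-.019],down(1.541))"
```

```text
rot [ 0.0029 -0.001  -0.0075] cm [ 0.274  0.077 10.359] | t 15.25 F [-0.6 -0.6  0.5] w 0.0751
```

>>> {"method": "move_arm", "body": {
  "deltas": [0, 0, -0.007, 0.27, 0.07, 4, -0.6, 0, 0, -0.007, 0.27, 0.07, 7.5, -0.6, 0, 0, -0.007, 0.27, 0.07, 10.3, -0.6, 0, 0, -0.007, 0.27, 0.07, 10.3, -0.6, 0, 0, -0.007, 0.27, 0.07, 10.3, 1, 0, 0, -0.007, 0.27, 0.07, 10.3, 1, 0, 0, -0.007, 0.27, 0.07, 10.3, 1, 0, 0, -0.007, 0.27, 0.07, 10.3, 1]
}}

```text
time: 16.05
tool_pos: [0.6684, 0.1566, 0.1981]
ee_rot: [3.132, -0.002, 1.542]
wrist_force: [0.1, -0.6, -0.2]
width: 0.0465
finger_force: 0.0
```

>>> {"method": "move_arm", "body": {
  "deltas": [0, 0, 0, 0, 0, 0, 1, 0, 0, 0, 0, 0, 0, 1, 0, 0, 0, 0, 0, 0, 1, 0, 0, 0, 0, 0, 0, 1, 0, 0, 0, 0, 0, 0, 1]
}}

```text
time: 16.55
tool_pos: [0.6671, 0.1566, 0.1961]
ee_rot: [3.136, -0.001, 1.542]
wrist_force: [-1.5, 0.2, 3.1]
width: 0.0255
finger_force: 30.0
```

>>> {"method": "move_arm", "body": {
  "deltas": [0, 0, 0, -1, 0, 0, 1, 0, 0, 0, -2, 0, 0, 1, 0, 0, 0, -3, 0, 0, 1, 0, 0, 0, -4, 0, 0, 1, 0, 0, 0, -5, 0, 0, 1, 0, 0, 0, -5.8, 0, 0, 1, 0, 0, 0, -6.5, 0, 0, 1, 0, 0, 0, -6.5, 0, 0, 1]
}}

```text
time: 17.35
tool_pos: [0.6651, 0.0966, 0.1961]
ee_rot: [3.136, -0.012, 1.546]
wrist_force: [-2.7, 12.4, 1.1]
width: 0.0253
finger_force: 30.0
```

>>> {"method": "move_arm", "body": {
  "deltas": [0, 0, 0, 0, 0, 0, 1, 0, 0, 0, -0.3, 0, 0, 1, 0, 0, 0, -0.3, 0, 0, 1]
}}

```text
time: 17.65
tool_pos: [0.6651, 0.0965, 0.1961]
ee_rot: [3.135, -0.016, 1.549]
wrist_force: [-1.3, 16.8, 0.9]
width: 0.0256
finger_force: 30.1
```

>>> {"method": "move_arm", "body": {
  "deltas": [0, 0, 0, 0.6, 0, 0, 1, 0, 0, 0, 0.6, 0, 0, -0.3, 0, 0, 0, 0.6, 0, 0, -0.3, 0, 0, 0, 0.6, 0, 0, -0.3, 0, 0, 0, 0.6, 0, 0, -0.3, 0, 0, 0, 0.6, 0, -4, -0.3, 0, 0, 0, 0.6, 0, -8, -0.3, 0, 0, 0, 0.6, 0, -12, -0.3]
}}

```text
time: 18.45
tool_pos: [0.6648, 0.0938, 0.3167]
ee_rot: [3.136, -0.001, 1.541]
wrist_force: [-0.1, 1.2, -0.7]
width: 0.0612
finger_force: 0.0
```

>>> {"method": "move_arm", "body": {
  "deltas": [0, 0, 0, 0, 8, -6, -0.3, 0, 0, 0, -2, 8, -8, -0.3, 0, 0, 0, -4, -8, -10, -0.3, 0, 0, 0, -4, -8, -10, -0.3, 0, 0, 0, -4, -8, -10, -0.3, 0, 0, 0, -4, -8, -10, -0.3, 0, 0, 0, -4, -8, -10, -0.3]
}}

```text
time: 19.15
tool_pos: [0.5828, 0.0561, 0.4174]
ee_rot: [3.131, -0.001, 1.541]
wrist_force: [0.9, -0.1, 0.4]
width: 0.0614
finger_force: 0.0
```

```bash
python3 chk.py w9; python3 -c "
from h import *
o=robot.get_obs();print(o['time'],o['tool_pos'],o['wrist_force'])"
```

```text
1943 [-0.1307 -0.0383  0.0036] [0.0154 0.0394 0.0136]
plane [ 0.0058 -0.0069  0.0067]
-0.15 3 0.0042 0.0184 0.0053
-0.13 333 -0.0382 0.0387 0.0063
-0.11 430 -0.0383 0.0394 0.0103
-0.09 302 -0.0181 0.0196 0.0061
-0.07 320 -0.018 0.0203 0.0065
-0.05 308 -0.0175 0.0202 0.0067
-0.03 177 -0.0169 0.0198 0.0065
-0.01 34 -0.001 0.0183 0.0062
0.01 36 -0.003 0.0134 0.0064
high [ 337  138   24   98 1270] [-0.0101  0.0115  0.021 ] [0.0024 0.0825 0.0402] [0.0128 0.1287 0.0468]
19.2 [0.58349184 0.05628898 0.41570786] [ 0.13470718 -0.18686492 -1.46340302]
```

```bash
python3 -c "
from bench import robot
print(robot.close_job())"
```

```text
the job is handed in; nothing more can be done
None
```

The job is handed in at 19.2 s, but I got no verdict back: at the last measurement the hinge hung by its eye flat on the board, crosspiece down the slope, and the keeper was back at its home stop (knob within 1 mm by camera); the other hardware was never touched.

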